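Present a plug gauge to the optical micrometer

TASK

Draw the double-ended plug gauge (the one with a second, short steel plug beyond its black handle) out of the sloping gauge stand, turn it level and hold it raised in the light beam of the optical micrometer: the middle of its long plug at the height of the middle of the windows and midway between the two heads, the gauge lying square across the beam. Do not touch the optical micrometer with gauge or gripper, leave the other two gauges seated in the stand and do not disturb the other things on the bench. Finish while still holding the gauge there, motionless: do not put it down or let go.

Things in the scene. Friction and masses are not known exactly. Their poses are not given: they have to be found in the camera images.
- gauge: Double-ended plug gauge, 129 mm, 0.13-0.25 kg, in one of the stand's 3 bores. Origin: centre of the long plug's free end (at first at the bore's bottom); z along the gauge to the short plug. Along z: long steel plug, dia 20 mm, 0-53 mm; black hex handle 53-117; short steel plug, dia 20, 117-129. Mass centre at 46 mm. At first z points up and to the robot's side, 45 deg (+-3) from vertical.
- long_plug_mid (a point): The middle of the gauge's long plug, on its axis, 26.5 mm along z from the gauge's origin. Axes as gauge.
- handle_mid (a point): The middle of the gauge's hexagonal plastic handle, on its axis, 85 mm along z from the gauge's origin. The handle is 64 mm long, 22 mm across flats, 25.4 mm across corners; two of its flats face along the gauge's +y and -y. y is level at the start, so the fingers can close along y on these flats. Axes as gauge.
- stand: Fixed gauge stand: beech block with 3 bores in a row, held at 45 deg between aluminium cheeks on a foot plate 120 (x) by 232 mm (y). Origin: middle of the row, on the bench, 18 mm short of the plate's centre in x; x points away from the robot's side, z up. Bores 75 mm apart along y, dia 22, 50 mm deep, sloping down at 45 deg towards +x. Top at 86 mm.
- bore1 (a point): Mouth of the stand's middle bore, 69.5 mm above the bench, on the block's sloping face, which looks up and to the stand's -x. Axes as stand. The other mouths lie 75 mm to either side along y. A gauge comes out along its own axis, up and towards -x; its long plug is 50 mm deep in the bore, its handle begins 3 mm above the face.
- short_gauge: A single-ended plug gauge in another bore: same 20 mm long plug, shorter black hexagonal handle (36 mm) and nothing beyond it. Origin and z axis as for the gauge; 89 mm long. To stay seated.
- round_gauge: A single-ended plug gauge in the remaining bore: same 20 mm long plug, a slim round knurled steel handle (16 mm diameter, 50 mm long) with a 24 mm collar at its foot. Origin and z axis as for the gauge; 103 mm long. To stay seated.
- optical_mic: Optical micrometer, fixed: black granite plate 200 (x) by 310 mm (y), top at 50 mm; on it a rail 70 by 285 mm, top at 70 mm; on that two white heads 64 (x) by 55 mm (y), up to 200 mm above the bench, centred at y = +95 and -95 mm. Origin: centre of the plate's underside. x: level, across the beam, from the robot's side to the far side; y along the beam; z up. The gauge is to lie along x.
- beam (a point): The middle of the light beam: midway between the two facing windows (135 mm apart, 40 mm high, 30 mm wide) at the height of their middle, 150 mm above the bench, 80 mm above the rail. Axes as optical_mic. The gap is open to the front, the back and above.
- ring_gauge: Steel setting ring lying on the bench, 68 mm diameter, 22 mm high. Origin: centre of its underside.
- v_block: Steel V-block, 50 by 40 mm, 36 mm high. Origin: centre of its underside.
- micrometer: Outside micrometer lying flat, about 132 mm long, 17 mm high. Origin: near the middle of its frame, on the bench.
- dial_indicator: Dial indicator lying on its back, 56 mm diameter dial, 18 mm high, 104 mm long over its stems. Origin: under the dial's centre.
- oil_bottle: Small amber oil bottle, 44 mm diameter, 105 mm high. Origin: centre of its underside.
There are look-alikes about, which are no part of the job. Leave any orange look-alike of the gauge alone.

How it is judged:
By the outcome, as a careful person would: the job done as asked, in the order asked, and still so for the second after the job is handed in, while the arm keeps its last pose, push and grip.
It also fails if it takes over 43 s, if anything falls off the work surface, if the arm or the gripper's body presses on something with over 40 N, if the wrist force passes 120 N, or if a joint passes its speed limit or range.

ROBOT

A 6-joint arm with a two-finger parallel gripper is mounted at the origin on the work surface. World frame = base frame: x ahead of the robot, y to its left, z up, the work surface at z = 0. Lengths are in m, angles in degrees, forces in N, time in s.
With the tool pointing down it reaches from about 0.3 to 0.75 m from the base axis. Payload 8.5 kg.
Tool frame: the origin (TCP) lies midway between the tips of the shut fingers; the grasp point (between the pads) lies env.tcp_to_grasp behind it (env.tcp_to_grasp is the distance from the TCP to the grasp point, in m); z points along the fingers, y is the line along which they close (so a half turn about z gives the same grasp; the last joint's range is limited). The gripper opens to 85 mm and grips with 20 to 120 N. Pads are 22 mm wide; open, the fingers measure 114 mm over their backs; the gripper's body (76 mm by 85 mm) begins 54 mm behind the grasp point. The pads swing forward as they close: fully open they stand 13 mm farther back than shut.
Start: joints at [64.67, 21.807, 74.336, -0, 83.858, -12.336], TCP at [0.124, 0.536, 0.231] pointing down, gripper open.
Joint ranges: [-178.18, 178.18], [-50.72, 133.34], [12.68, 142.11], [-81.47, 261.47], [9.98, 163.14], [-165.26, 165.26]. Speed limits (degrees/s): [136.94, 136.94, 180, 180, 180, 180].

INTERFACE

Orientations are given as a 3x3 rotation matrix whose columns are the frame's x, y, z axes.
In Python, from rig import observe, optics, job, env gives the robot as it stands. The module is installed in compiled form; this text tells all that it offers.
- The arm moves only by the shell command python3 -m jog 'ROWS' [FORCE]. ROWS is JSON, a list of rows, each a list of 7 numbers: the turn, a rotation vector about the tool's x, y, z in rad, then the shift along the tool's x, y, z in m, then the opening in per cent of the stroke, from 0 (shut) to 100 (fully open). A call has 1 to 10 rows; each row shifts and turns the commanded pose from where the row before left it, along the tool's axes as they then stand; what a row does not reach is not made up. A row lasts 1/8 s, in which the tool goes at most 62.5 mm and 10.7 degrees, less where a joint would pass 70% of its speed; a pose out of reach is approached as far as the arm can. A call is refused whole if a number of a shift passes 0.0625 or a number of a turn 0.188, either way. A call with a gripper value outside its range is refused whole. The fingers move at their own pace and stop on an object; FORCE is the grip in N (left out, the last holds). Time passes only in rows, so rows that do not move let the fingers close. It gives the time, the measured TCP pose, the force, the opening and the grip force at its end, in the units of the state.
- observe(): the state, without advancing time (a new reading comes with each control period).
- optics.get_image(name): name is "scene" or "side" or "wrist"; returns a dict with "pixels" (384x512x3 uint8, red, green, blue), "mtx" (3x3 intrinsics, pixels), "rvec" (rotation vector, rad) and "tvec" (3), from world to camera coordinates, as OpenCV has them. Camera axes: x right, y down, z forward; pixel columns grow to the right and rows downward; lengths in m; the calibration is good to about 2 mm. A picture is of the moment at which its call begins. There is no depth.
- job.close_job(): hands the job in; it is judged then, once.
The state is a dict: "time_s": time; "q": joint angles; "qvel": joint speeds; "joint_efforts": joint torques, N m; "position": TCP position; "tool_rot": TCP orientation; "ft_force": force on the tool from outside, world axes, zero at the start; "wrist_torque": the same for the moment, N m; "grip_width": finger opening in m; "gripper_force": force on a finger pad.
Only numpy, scipy, OpenCV 4.12 (cv2) and the standard library are available. Lean on these libraries where they do the work, as an engineer would, in place of code of your own. Each camera call takes 0.05 s, during which the arm holds its last target. There are 200 camera calls.

## Working session

There is one attempt and no reset: what is moved stays moved. The work goes in short steps, Python scripts to look and compute and a shell command to move; the robot and the scene stay as the last step left them, time stands still between calls to the robot, and variables do not carry over. Pictures are saved under pics/ and viewed, at most 13 in all, crops included, and the job is handed in when it is done.

```bash
mkdir -p pics
python3 - <<'E'
from rig import observe, optics, env
import cv2, numpy as np, pickle
s=observe(); print(s['position'],s['tool_rot'],s['grip_width'],env.tcp_to_grasp)
d={n:optics.get_image(n) for n in('scene','side','wrist')}
pickle.dump(d,open('im0.pkl','wb'))
for n in d:
    cv2.imwrite(f'pics/{n}0.png',d[n]['pixels'][:,:,::-1])
    R=cv2.Rodrigues(d[n]['rvec'])[0]; print(n,(-R.T@d[n]['tvec']).round(3),R[2].round(2),d[n]['mtx'][0,0])
E
```

```text
[0.12355864 0.53563825 0.23070114] [[-9.74379928e-01  2.24907435e-01 -6.33457001e-04]
 [ 2.24908102e-01  9.74379072e-01 -1.33048437e-03]
 [ 3.17991418e-04 -1.43886687e-03 -9.99998914e-01]] 0.08551507569437694 0.0187
scene [1.246 0.185 0.861] [-0.7  -0.05 -0.71] 370.7975217860289
side [0.229 0.981 0.631] [ 0.27 -0.82 -0.51] 365.245660334954
wrist [0.059 0.551 0.373] [ 0.25 -0.06 -0.97] 331.32204997364965
```

View pics/scene0.png

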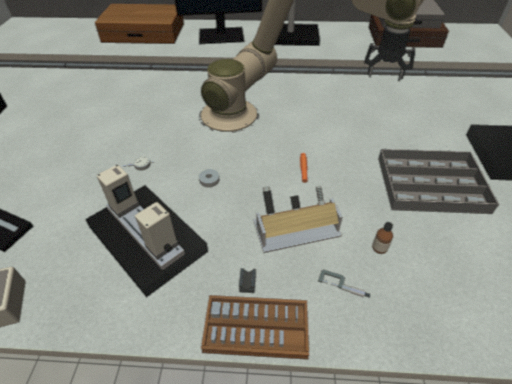

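View pics/side0.png

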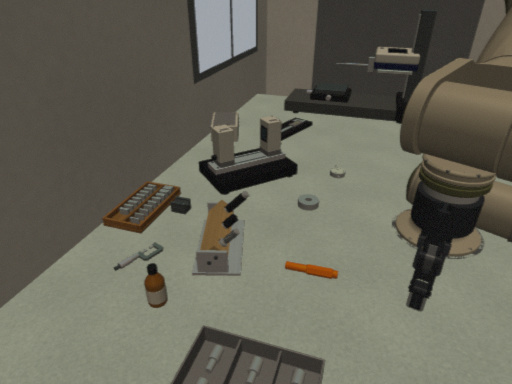

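Candidates: left black-handled gauge in the stand (scene 268,197 / side 238,200), middle short black one (295,202 / 230,222), right steel one (320,195 / 228,238), and the orange look-alike (304,167 / 312,270). The left one looks longest, so I'll check it in a close crop.

Run:
```python
import cv2,pickle,numpy as np
d=pickle.load(open('im0.pkl','rb'))
def crop(n,x,y,w,h,W,H): return cv2.resize(d[n]['pixels'][y:y+h,x:x+w,::-1],(W,H),interpolation=cv2.INTER_CUBIC)
a=np.hstack([crop('scene',250,175,100,75,400,300),crop('side',185,185,80,90,400,300)[:, :]])
b=np.hstack([crop('scene',80,155,133,140,400,300),crop('side',190,105,120,90,400,300)])
cv2.imwrite('pics/crop0.png',np.vstack([a,b]))
```

```text
(no output)
```

View pics/crop0.png

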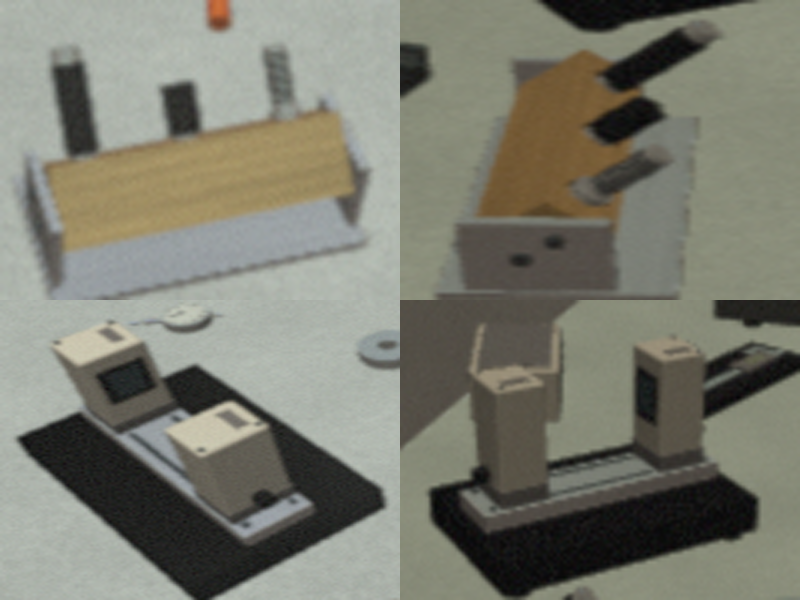

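The crop confirms the left gauge: black handle with a steel stub beyond it (scene ≈ (266,190), side ≈ (243,195)). The middle one is short and black, the right one is the knurled steel. The head tops are bright in both views. Now I'll measure.

```bash
cat > h.py <<'E'
import cv2,numpy as np
def cam(d):
    R=cv2.Rodrigues(np.array(d['rvec'],float))[0]; return R,-R.T@np.array(d['tvec'],float).ravel(),np.array(d['mtx'],float)
def ray(d,p):
    R,c,K=cam(d); p=np.atleast_2d(np.asarray(p,float))
    v=(R.T@np.linalg.inv(K)@np.c_[p,np.ones(len(p))].T).T
    return c,v/np.linalg.norm(v,axis=1)[:,None]
def onz(d,p,z):
    c,v=ray(d,p); return c+v*((z-c[2])/v[:,2])[:,None]
def tri(d1,p1,d2,p2):
    A=0;b=0;L=[]
    for d,p in((d1,p1),(d2,p2)):
        c,v=ray(d,p);M=np.eye(3)-np.outer(v[0],v[0]);A=A+M;b=b+M@c;L.append((M,c))
    x=np.linalg.solve(A,b);return x,max(np.linalg.norm(M@(x-c)) for M,c in L)
def proj(d,X):
    return cv2.projectPoints(np.atleast_2d(X).astype(float),np.array(d['rvec'],float),np.array(d['tvec'],float),np.array(d['mtx'],float),None)[0][:,0]
E
python3 - <<'E'
import pickle,cv2,numpy as np
from h import *
d=pickle.load(open('im0.pkl','rb')); S,D=d['scene'],d['side']
def blobs(m,x,y,w,h,amin):
    k=np.zeros(m.shape,np.uint8);k[y:y+h,x:x+w]=m[y:y+h,x:x+w]
    n,l,st,ce=cv2.connectedComponentsWithStats(k)
    return [(l==i) for i in range(1,n) if st[i,4]>=amin]
def axis(b):
    p=np.argwhere(b)[:,::-1].astype(float);vx,vy,x,y=cv2.fitLine(p.astype(np.float32),cv2.DIST_L2,0,.01,.01).ravel()
    t=(p-[x,y])@[vx,vy]; o=np.array([x,y]);u=np.array([vx,vy]);return o+u*(t.min()-.5),o+u*(t.max()+.5),b.sum()
G={n:d[n]['pixels'].max(2) for n in d}
a={}
for n,box in(('scene',(258,180,20,35)),('side',(222,188,30,24))):
    for b in blobs((G[n]<75).astype(np.uint8),*box,25):
        a[n]=axis(b);print(n,[np.round(q,1) for q in a[n]])
# axis as plane intersection
def plane(dd,e):
    c,v=ray(dd,np.array(e[:2]));nn=np.cross(v[0],v[1]);return c,nn/np.linalg.norm(nn)
c1,n1=plane(S,a['scene']);c2,n2=plane(D,a['side'])
u=np.cross(n1,n2);u/=np.linalg.norm(u);u*=np.sign(u[2])
p0=np.linalg.lstsq(np.array([n1,n2]),np.array([n1@c1,n2@c2]),rcond=None)[0]
print('axis',u.round(3),'tilt',np.degrees(np.arccos(u[2])),'yaw',np.degrees(np.arctan2(-u[1],-u[0])))
for n,dd in(('scene',S),('side',D)):
    for e in a[n][:2]:
        c,v=ray(dd,e);v=v[0];w=np.linalg.solve(np.array([[u@u,-u@v],[u@v,-v@v]]),np.array([u@(c-p0),v@(c-p0)]));print(n,(p0+u*w[0]).round(4))
# heads
for n,box in(('scene',(95,160,85,60)),('side',(205,110,80,30))):
    px=d[n]['pixels'].astype(int);
    print(n,'max in box',G[n][box[1]:box[1]+box[3],box[0]:box[0]+box[2]].max())
    m=((px[:,:,0]-px[:,:,2]>10)&(G[n]>(205 if n=='scene' else 165))).astype(np.uint8)
    for b in blobs(m,*box,30):
        p=np.argwhere(b)[:,::-1];X=onz(d[n],p,.2)[:,:2]
        r=cv2.minAreaRect((X*1000).astype(np.float32));print(n,p.mean(0).round(1),b.sum(),X.mean(0).round(4),np.round(r[0],1),np.round(r[1],1),round(r[2],1))
# ring etc
E
```

```text
scene [array([266.3, 190.8]), array([270.4, 213.3]), np.int64(147)]
side [array([221.2, 191.3]), array([242.4, 187.5]), np.int64(79)]
side [array([225.5, 210.2]), array([245.3, 194.3]), np.int64(177)]
axis [-0.698 -0.216  0.683] tilt 46.91688842149115 yaw 17.215109160358935
scene [0.529  0.1701 0.1134]
scene [0.5735 0.1839 0.0699]
side [0.5767 0.1849 0.0667]
side [0.5228 0.1682 0.1195]
scene max in box 208
side max in box 155
```

Run:
```python
import pickle,cv2,numpy as np
from h import *
d=pickle.load(open('im0.pkl','rb'));S=d['scene']
e=onz(S,[(261.75,215.5),(333.75,202)],.08);v=e[1]-e[0];print('stand edge',e.round(3),np.degrees(np.arctan2(-v[0],v[1])),np.linalg.norm(v))
for n,(x,y,w,h),T in(('scene',(95,160,85,60),(170,180,190)),('side',(205,110,80,32),(115,125,135))):
    px=d[n]['pixels'].astype(int)
    for t in T:
        m=np.zeros(px.shape[:2],np.uint8);m[y:y+h,x:x+w]=((px[:,:,0]-px[:,:,2]>12)&(px.max(2)>t))[y:y+h,x:x+w]
        k,l,st,ce=cv2.connectedComponentsWithStats(m)
        for i in range(1,k):
            if st[i,4]<30:continue
            p=np.argwhere(l==i)[:,::-1];r=cv2.minAreaRect((onz(d[n],p,.2)[:,:2]*1000).astype(np.float32))
            print(n,t,ce[i].round(1),st[i,4],np.round(r[0],1),np.round(r[1],1),round(r[2],1))
```

```text
stand edge [[0.591 0.161 0.08 ]
 [0.531 0.361 0.08 ]] 16.842070848887072 0.20995221233387937
scene 170 [110.6 174.9] 279 [ 573.7 -232.4] [51.8 60.4] 47.0
scene 170 [150.5 213.3] 285 [702.9 -94. ] [50.5 59.6] 46.3
scene 180 [110.6 174.9] 248 [ 572.9 -232.1] [50.9 58.6] 46.4
scene 180 [150.3 213.5] 260 [702.3 -93.5] [49.4 58. ] 46.3
scene 190 [110.2 175.1] 220 [ 573.  -232.7] [48.7 56.4] 48.1
scene 190 [149.4 214. ] 229 [702.6 -94.1] [46.8 56.1] 46.7
side 115 [250.9 122.9] 1141 [ 625.1 -156.2] [264.4 307.7] 18.1
side 115 [207.8 138.2] 41 [705.9   2.7] [18.3 59.5] 27.1
side 125 [251.6 122.8] 1049 [ 624.2 -156.5] [262.4 307.7] 18.1
side 125 [207.9 138.3] 39 [705.9   2.7] [18.3 59.5] 27.1
side 135 [255.5 122.4] 874 [ 583.9 -169.7] [176.5 307.7] 18.2
side 135 [222.  127.8] 70 [693.5 -90.7] [52.7 58. ] 41.2
side 135 [207.4 138.6] 30 [705.8   6.8] [15.2 51.3] 27.8
```

Gauge: yaw 17°, tilt about 46°, handle mid about (0.549, 0.176, 0.0935); the axis tilt and handle height agree with the description. Head centres are 189 mm apart (190 expected), so beam ≈ (0.638, −0.163, 0.150) with x at −43°. Moving above the handle now.

```bash
python3 -m jog '[[0,0,-0.175,0,0,0,60],[0,0,-0.175,0,0,0,60],[0,0,-0.175,0,0,0,60]]' 
python3 -m jog '[[0,0,0,-0.03,-0.047,0,60],[0,0,0,-0.03,-0.047,0,60],[0,0,0,-0.03,-0.047,0,60],[0,0,0,-0.03,-0.047,0,60],[0,0,0,-0.03,-0.047,0,60],[0,0,0,-0.03,-0.047,0,60],[0,0,0,-0.03,-0.047,0,60],[0,0,0,-0.03,-0.047,0,60],[0,0,0,-0.03,-0.047,0,60],[0,0,0,-0.03,-0.047,0,60]]'
python3 -m jog '[[0,0,0,0,0,0,60],[0,0,0,0,0,0,60]]'
cat > look.py <<'E'
import sys,cv2,pickle,numpy as np
from rig import observe,optics
tag=sys.argv[1];d={n:optics.get_image(n) for n in sys.argv[2:]};s=observe()
pickle.dump((d,s),open(tag+'.pkl','wb'))
cv2.imwrite(f'pics/{tag}.png',np.hstack([cv2.resize(v['pixels'],None,fx=.78,fy=.78) if len(d)>1 else v['pixels'] for v in d.values()])[:,:,::-1])
print(s['time_s'],s['position'].round(4) if hasattr(s['position'],'round') else s['position'],np.round(s['tool_rot'],3).tolist(),s['grip_width'],s['gripper_force'],np.round(s['ft_force'],1),np.round(s['q'],1))
E
python3 look.py w1 wrist
```

```text
time_s: 0.52
position: [0.1236, 0.5358, 0.2311]
tool_rot: [[-0.954, -0.299, -0.0], [-0.299, 0.954, -0.001], [0.0, -0.0, -1.0]]
ft_force: [-0.7, 0.0, 0.5]
grip_width: 0.0514
gripper_force: 0.0
time_s: 1.78
position: [0.5497, 0.1734, 0.2311]
tool_rot: [[-0.956, -0.294, -0.0], [-0.294, 0.956, 0.0], [0.0, 0.0, -1.0]]
ft_force: [1.1, 0.4, -0.6]
grip_width: 0.0516
gripper_force: 0.0
time_s: 2.02
position: [0.5481, 0.175, 0.231]
tool_rot: [[-0.956, -0.294, -0.001], [-0.294, 0.956, 0.0], [0.001, 0.0, -1.0]]
ft_force: [0.4, -0.7, -0.7]
grip_width: 0.0511
gripper_force: 0.0
2.075 [0.5478 0.1754 0.2313] [[-0.956, -0.295, -0.001], [-0.295, 0.956, 0.0], [0.001, 0.0, -1.0]] 0.0513924310350815 0.0 [ 0.2 -0.2  1.2] [   6.    24.4   70.2    0.    85.5 -101.2]
```

View pics/w1.png

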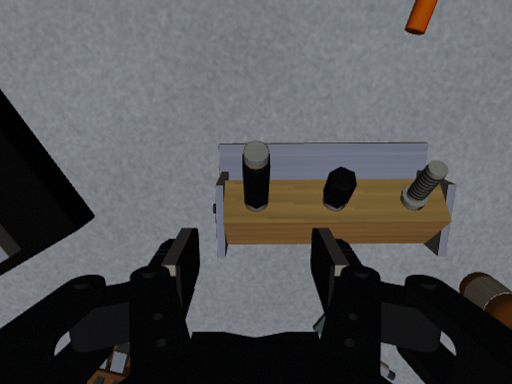

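The wrist view shows the target handle upright at column ≈256, stub end at (256,150), foot at (257,208), centred between the fingers; neighbours at (340,187) and (425,185). I'll check the model against it.

Run:
```python
import pickle,numpy as np
from h import *
d,s=pickle.load(open('w1.pkl','rb'));W=d['wrist'];P=W['pixels'].astype(int)
for t in(45.,46.5):
    for y in(17.,):
        t_,y_=np.radians([t,y]);u=np.array([-np.sin(t_)*np.cos(y_),-np.sin(t_)*np.sin(y_),np.cos(t_)])
        h=np.array([.549,.1764,.0935])
        print(t,proj(W,[h+u*k for k in(-.032,0,.032,.044)]).round(1).tolist())
g=P.max(2)
for r in(165,175,185,195,203,):
    c=np.where(g[r,235:285]<50)[0]+235;print(r,c.min(),c.max())
print('col256',g[135:220,256].tolist())
print(onz(W,[(219,144),(427,144)],.004).round(4))
# neighbours: foot points on face
for p in((256.5,209),(334,208),(412,208)):print(onz(W,p,.0695).round(4))
```

```text
45.0 [[255.5, 194.9], [255.6, 177.3], [255.7, 155.9], [255.7, 146.7]]
46.5 [[255.5, 195.6], [255.6, 177.3], [255.7, 155.1], [255.7, 145.5]]
165 243 269
175 243 269
185 244 268
195 244 267
203 245 267
col256 [132, 132, 129, 130, 131, 111, 91, 104, 103, 102, 100, 100, 100, 100, 99, 98, 102, 101, 99, 98, 98, 96, 97, 99, 100, 113, 110, 90, 87, 86, 85, 86, 88, 79, 45, 5, 15, 16, 11, 7, 5, 7, 5, 8, 6, 3, 7, 6, 5, 4, 7, 6, 2, 7, 6, 3, 6, 4, 4, 3, 4, 6, 6, 5, 4, 2, 4, 7, 6, 5, 7, 4, 1, 26, 70, 83, 82, 100, 108, 106, 102, 106, 108, 111, 112]
[[0.5448 0.1327 0.004 ]
 [0.4768 0.3549 0.004 ]]
[[0.5844 0.1883 0.0695]]
[[0.5615 0.2597 0.0695]]
[[0.5394 0.3319 0.0695]]
```

Disc centre row is 150.5 versus 146.7 predicted, so the gauge sits ~3 mm further along stand +x. I'll correct for that, descend and grip.

```bash
python3 -m jog '[[0,0,0,-0.004,0.0005,0.05,60],[0,0,0,0,0,0.05,60],[0,0,0,0,0,0.04,60],[0,0,0,0,0,0.017,60],[0,0,0,0,0,0,60]]'
python3 -m jog '[[0,0,0,0,0,0,0],[0,0,0,0,0,0,0],[0,0,0,0,0,0,0],[0,0,0,0,0,0,0],[0,0,0,0,0,0,0],[0,0,0,0,0,0,0]]' 60
python3 look.py g1 wrist side
```

```text
time_s: 2.7
position: [0.5509, 0.1774, 0.0737]
tool_rot: [[-0.955, -0.295, -0.002], [-0.295, 0.955, -0.0], [0.002, 0.001, -1.0]]
ft_force: [0.4, -0.3, 0.3]
grip_width: 0.0514
gripper_force: 0.0
time_s: 3.45
position: [0.5524, 0.177, 0.0757]
tool_rot: [[-0.956, -0.294, 0.002], [-0.294, 0.956, 0.001], [-0.002, 0.0, -1.0]]
ft_force: [-2.2, 3.0, 8.0]
grip_width: 0.021
gripper_force: 58.7
3.55 [0.5524 0.177  0.0757] [[-0.956, -0.294, 0.002], [-0.294, 0.956, 0.001], [-0.002, 0.0, -1.0]] 0.021425281636687086 58.671230943873525 [-2.8  2.   7.3] [   6.1   33.5   82.3    0.    64.2 -101.1]
```

View pics/g1.png

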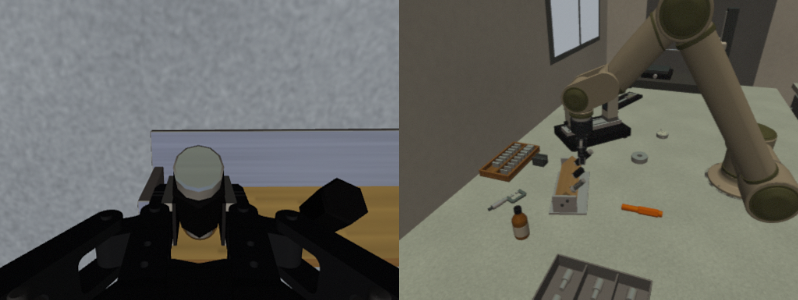

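Gripped on the flats (21.4 mm, 59 N); the wrist view shows the stub (200,165) protruding between the fingers. Drawing out along the axis, watching the force.

```bash
python3 -m jog '[[0,0,0,0,0,0,0],[0,0,0,0.007,0,-0.007,0],[0,0,0,0.007,0,-0.007,0]]' 90
python3 -m jog '[[0,0,0,0.0105,0,-0.0105,0],[0,0,0,0.0105,0,-0.0105,0],[0,0,0,0,0,0,0]]'
```

```text
time_s: 3.92
position: [0.5395, 0.1727, 0.0892]
tool_rot: [[-0.956, -0.294, 0.003], [-0.294, 0.956, 0.001], [-0.003, 0.0, -1.0]]
ft_force: [4.7, 2.9, -1.0]
grip_width: 0.0206
gripper_force: 87.9
time_s: 4.3
position: [0.5178, 0.1658, 0.11]
tool_rot: [[-0.956, -0.294, -0.001], [-0.294, 0.956, -0.001], [0.001, -0.0, -1.0]]
ft_force: [-4.6, -0.3, 5.6]
grip_width: 0.0209
gripper_force: 88.7
```

```bash
python3 -m jog '[[0,0,0,0.0105,0,-0.0105,0],[0,0,0,0.014,0,-0.014,0],[0,0,0,0.01,0,-0.03,0],[0,0,0,0,0,-0.05,0],[0,0,0,0,0,-0.05,0],[0,0,0,0,0,-0.02,0],[0,0,0,0,0,0,0],[0,0,0,0,0,0,0]]'
python3 look.py g2 scene side wrist
python3 - <<'E'
import cv2,pickle,numpy as np
d,s=pickle.load(open('g2.pkl','rb'))
from h import proj
o=[]
for n in('scene','side'):
    c=proj(d[n],np.array(s['position']))[0];x,y=(int(v)-50 for v in c);x=min(max(x,0),412);y=min(max(y,0),284);print(n,x,y)
    o.append(cv2.resize(d[n]['pixels'][y:y+100,x:x+100,::-1],(400,400),interpolation=cv2.INTER_CUBIC))
cv2.imwrite('pics/g2c.png',np.hstack(o))
E
```

```text
time_s: 5.3
position: [0.485, 0.1558, 0.2824]
tool_rot: [[-0.956, -0.294, -0.003], [-0.294, 0.956, -0.0], [0.003, 0.0, -1.0]]
ft_force: [0.9, -0.0, -2.0]
grip_width: 0.0204
gripper_force: 88.2
5.45 [0.4854 0.1559 0.2826] [[-0.956, -0.294, -0.002], [-0.294, 0.956, -0.0], [0.002, 0.0, -1.0]] 0.020938264195656277 88.19109817966819 [-0.3 -0.4 -2.2] [   4.5   15.9   74.7   -0.    89.6 -102.6]
scene 212 82
side 210 88
```

View pics/g2c.png

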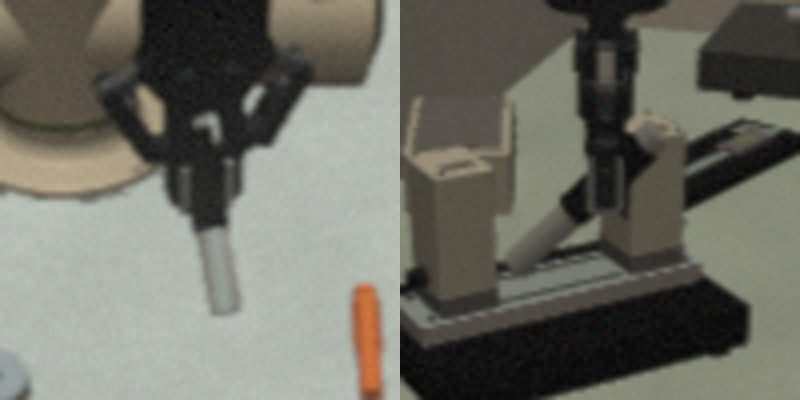

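The gauge is out and held at about 45°: long plug from (265,139) to (268.5,159) in scene, (252.5,140) to (239.5,153.5) in side. I'll work out its pose in the tool frame and the move.

Run:
```python
import pickle,numpy as np
from h import *
from scipy.spatial.transform import Rotation as Ro
d,s=pickle.load(open('g2.pkl','rb'))
a,ea=tri(d['scene'],(212+212/4,82+228/4),d['side'],(210+170/4,88+208/4))
b,eb=tri(d['scene'],(212+226/4,82+310/4),d['side'],(210+118/4,88+262/4))
R=np.array(s['tool_rot']);p=np.array(s['position']);u=(a-b)/np.linalg.norm(a-b)
print(a.round(4),ea,b.round(4),eb,np.linalg.norm(a-b),'u',u.round(3),'tool u',(R.T@u).round(3),'tool end',(R.T@(b-p)).round(4))
print('tilt',np.degrees(np.arccos(u[2])))
```

```text
[0.5044 0.1626 0.2781] 0.0014410060713050013 [0.5373 0.1727 0.2398] 0.0024649132922531375 0.05143167767276171 u [-0.639 -0.197  0.743] tool u [ 0.671 -0.001 -0.741] tool end [-0.0547  0.0008  0.0427]
tilt 42.00734237642947
```

```bash
python3 -m jog '[[0,0,0.175,0,0,0,0],[0,0,0.175,0,0,0,0],[0,0,0.175,0,0,0,0],[0,0,0.175,0,0,0,0],[0,0,0.175,0,0,0,0],[0,0,0.172,0,0,0,0],[0,0,0,0,0,0,0]]'
python3 -m jog '[[0,0,0,-0.031,-0.0215,-0.003,0],[0,0,0,-0.031,-0.0215,-0.003,0],[0,0,0,-0.031,-0.0215,-0.003,0],[0,0,0,-0.031,-0.0215,-0.003,0],[0,0,0,-0.031,-0.0215,-0.003,0],[0,0,0,-0.031,-0.0215,-0.003,0],[0,0,0,0,0,0,0]]'
python3 -m jog '[[0,-0.157,0,0,0,0,0],[0,-0.157,0,0,0,0,0],[0,-0.157,0,0,0,0,0],[0,-0.157,0,0,0,0,0],[0,-0.157,0,0,0,0,0],[0,0,0,0,0,0,0],[0,0,0,0,0,0,0]]'
python3 look.py g3 scene side wrist
python3 - <<'E'
import cv2,pickle,numpy as np
d,s=pickle.load(open('g3.pkl','rb'))
from h import proj
o=[]
for n in('scene','side'):
    c=proj(d[n],np.array(s['position']))[0];x,y=(int(v)-50 for v in c);x=min(max(x,0),412);y=min(max(y,0),284);print(n,x,y)
    o.append(cv2.resize(d[n]['pixels'][y:y+100,x:x+100,::-1],(400,400),interpolation=cv2.INTER_CUBIC))
cv2.imwrite('pics/g3c.png',np.hstack(o))
E
```

```text
time_s: 6.32
position: [0.4856, 0.156, 0.2832]
tool_rot: [[-0.734, 0.68, -0.001], [0.68, 0.734, -0.0], [0.001, -0.001, -1.0]]
ft_force: [0.3, 0.0, -2.2]
grip_width: 0.0204
gripper_force: 88.1
time_s: 7.2
position: [0.5345, -0.0672, 0.3011]
tool_rot: [[-0.733, 0.68, -0.001], [0.68, 0.733, -0.0], [0.001, -0.001, -1.0]]
ft_force: [0.1, 1.3, -2.0]
grip_width: 0.0205
gripper_force: 88.4
time_s: 8.07
position: [0.5346, -0.0649, 0.3023]
tool_rot: [[-0.52, 0.68, 0.517], [0.482, 0.733, -0.48], [-0.706, -0.0, -0.709]]
ft_force: [0.8, 0.0, -2.0]
grip_width: 0.0208
gripper_force: 88.4
8.225 [ 0.5347 -0.0655  0.3023] [[-0.518, 0.681, 0.517], [0.482, 0.732, -0.481], [-0.707, 0.0, -0.708]] 0.02062262263293477 88.43877690145746 [-0.6 -0.2 -2.2] [ -8.6   7.4  95.4 -35.4  43.5 -36.9]
scene 121 85
side 216 54
```

View pics/g3c.png

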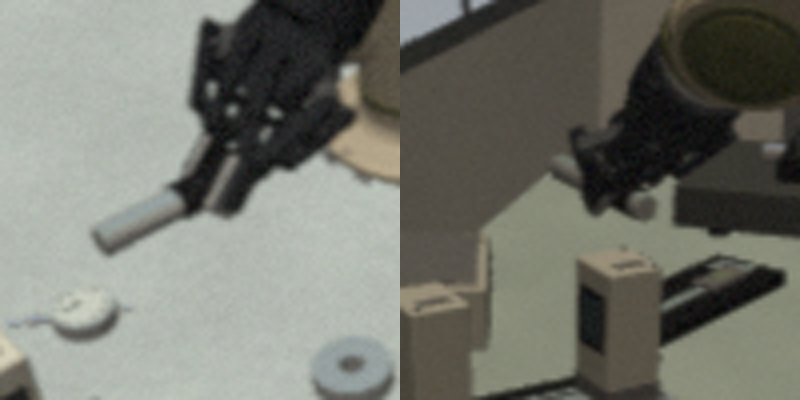

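Run:
```python
import pickle,numpy as np,cv2
from h import *
d,s=pickle.load(open('g3.pkl','rb'));R=np.array(s['tool_rot']);p=np.array(s['position'])
def pl(n,a,b):
    c,v=ray(d[n],np.array([a,b]));k=np.cross(v[0],v[1]);return c,k/np.linalg.norm(k)
c1,n1=pl('scene',(121+103/4,85+242/4),(121+181/4,85+199/4))
for q in((562,165),(566,163),(560,168)):
    c2,n2=pl('side',(216+(641-400)/4,54+206/4),(216+(q[0]-400)/4,54+q[1]/4))
    u=np.cross(n1,n2);u/=np.linalg.norm(u);u*=-np.sign(u[0])
    X=np.linalg.lstsq(np.array([n1,n2]),np.array([n1@c1,n2@c2]),rcond=None)[0]
    w=R.T@(X-p);t=R.T@u;  # axis in tool frame; closest to y-z plane: at tool x=0
    print(u.round(3),'elev',np.degrees(np.arcsin(u[2])).round(1),'yaw of plug',np.degrees(np.arctan2(-u[1],-u[0])).round(1),'axis at tool x=0',(w-t*w[0]/t[0]).round(4))
a,e=tri(d['scene'],(121+103/4,85+242/4),d['side'],(216+163/4,54+165/4));print('end',a.round(4),e,(R.T@(a-p)).round(4))
W=d['wrist'];cv2.imwrite('pics/g3w.png',W['pixels'][:,:,::-1])
# predicted wrist projections of hypotheses, tool angle 43..47
for t in(42,45,48):
    t_=np.radians(t);u=np.array([np.sin(t_),0,-np.cos(t_)]);h=np.array([0,0,-.018])
    print(t,proj(W,[p+R@(h+u*k) for k in(.044,.032,-.085)]).round(1).tolist())
```

```text
[-0.84   0.528 -0.121] elev -6.9 yaw of plug -32.2 axis at tool x=0 [ 0.      0.0071 -0.0224]
[-0.893  0.374 -0.249] elev -14.4 yaw of plug -22.7 axis at tool x=0 [ 0.      0.0123 -0.0289]
[-0.78   0.625 -0.026] elev -1.5 yaw of plug -38.7 axis at tool x=0 [ 0.      0.0029 -0.0173]
end [ 0.5829 -0.1131  0.3111] 0.002770827326585667 [-0.0541 -0.002   0.0416]
42 [[253.6, 224.8], [253.7, 237.6], [254.4, 294.9]]
45 [[253.6, 217.6], [253.7, 232.8], [254.4, 302.1]]
48 [[253.6, 210.8], [253.8, 228.1], [254.4, 309.4]]
```

View pics/g3w.png

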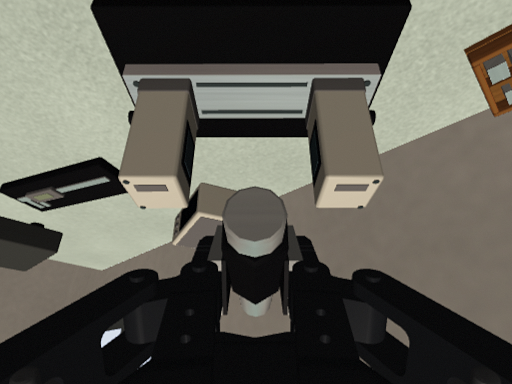

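The wrist view shows the micrometer symmetric and square (heads at (155,145) and (345,145), rail edge level at row 66), and the stub end disc at ≈(255,216). I'll refine the tilt from the disc and the beam position from the head tops.

Run:
```python
import pickle,numpy as np,cv2
from h import *
d,s=pickle.load(open('g3.pkl','rb'));R=np.array(s['tool_rot']);p=np.array(s['position']);W=d['wrist'];P=W['pixels'].astype(int);g=P.max(2)
print('col255',g[180:262:2,255].tolist());print('row212',g[212,216:296:3].tolist())
m=((P[:,:,0]-P[:,:,2]>12)&(g>150)).astype(np.uint8);m=cv2.morphologyEx(m,cv2.MORPH_CLOSE,np.ones((7,7)))
k,l,st,ce=cv2.connectedComponentsWithStats(m)
for i in range(1,k):
    if st[i,4]<200:continue
    q=np.argwhere(l==i)[:,::-1];X=onz(W,q,.2)[:,:2]*1000;r=cv2.minAreaRect(X.astype(np.float32));print(ce[i].round(1),st[i],np.round(r[0],1),np.round(r[1],1),round(r[2],1))
E_=np.array([-.0544,0,.042])
for t in(42,44,46,48,50):
    t_=np.radians(t);u=np.array([np.sin(t_),0,-np.cos(t_)]);F=E_+.129*u
    print(t,'disc c,top,bot',proj(W,[p+R@F]+[p+R@(F+np.array([k*.01*np.cos(t_),0,k*.01*np.sin(t_)])) for k in(1,-1)]).round(1)[:,1],'tool',F.round(4))
```

```text
col255 [182, 186, 192, 118, 89, 91, 90, 93, 92, 91, 90, 90, 88, 89, 90, 89, 88, 89, 90, 92, 91, 89, 87, 87, 87, 87, 88, 87, 88, 89, 85, 160, 158, 158, 155, 155, 155, 157, 135, 4, 10]
row212 [107, 108, 91, 85, 87, 88, 88, 88, 87, 88, 88, 87, 89, 88, 88, 87, 87, 87, 86, 88, 88, 87, 88, 73, 122, 119, 118]
[56.9 88.9] [    0     0   135   186 19660] [ 474.9 -197.8] [ 85.3 235. ] 13.4
[434.2  68.9] [  370     0   142   154 12973] [608.5  14.8] [ 73.4 125.7] 69.7
[252.  163.2] [ 190  138  122   58 5891] [ 601.  -134.8] [116.  90.] 46.9
[112.1 222.2] [   0  176  223   94 9517] [ 565.  -358.5] [335.1 202.5] 85.9
[347.3 191.5] [ 316  176   67   32 1514] [696.4 -92.2] [52.6 62.3] 46.9
42 disc c,top,bot [220.8 189.5 255.3] tool [ 0.0319  0.     -0.0539]
44 disc c,top,bot [206.4 177.  239. ] tool [ 0.0352  0.     -0.0508]
46 disc c,top,bot [192.9 165.4 223.5] tool [ 0.0384  0.     -0.0476]
48 disc c,top,bot [180.3 154.6 208.9] tool [ 0.0415  0.     -0.0443]
50 disc c,top,bot [168.6 144.7 195.2] tool [ 0.0444  0.     -0.0409]
```

Run:
```python
import pickle,numpy as np,cv2
from h import *
from scipy.optimize import least_squares
d0=pickle.load(open('im0.pkl','rb'))
d,s=pickle.load(open('g3.pkl','rb'));R=np.array(s['tool_rot']);p=np.array(s['position']);W=d['wrist'];P=W['pixels'].astype(int);g=P.max(2)
print('B',tri(d0['scene'],(150.4,213.4),d0['side'],(222.2,128.0)),'A',tri(d0['scene'],(110.6,174.9),d0['side'],(270.4,119.4)))
for x0 in(112,308):
  for th in(165,190):
    sub=np.zeros(g.shape,np.uint8);sub[174:212,x0:x0+80]=((P[:,:,0]-P[:,:,2]>12)&(g>th))[174:212,x0:x0+80]
    k,l,st,ce=cv2.connectedComponentsWithStats(sub);i=1+st[1:,4].argmax();q=np.argwhere(l==i)[:,::-1]
    r=cv2.minAreaRect((onz(W,q,.2)[:,:2]*1000).astype(np.float32));print(x0,th,st[i],np.round(r[0],1),np.round(r[1],1),round(r[2],1))
def f(v):
    t,a,o=v;u=np.array([np.sin(t),0,-np.cos(t)]);n=np.array([np.cos(t),0,np.sin(t)])
    h=np.array([0,0,-.018])+n*o+u*a; F=h+u*.044;Q=h-u*.085;y=np.array([0,.01,0])
    pr=proj(W,[p+R@X for X in(F+n*.0095,F-n*.0095,F+y,F-y,F-u*.012-n*.01)])
    return np.r_[(pr[0,1]-187)/3,(pr[1,1]-241)/3,(pr[4,1]-257)/3,(abs(pr[2,0]-pr[3,0])-63)/3,(Q-[-.0544,0,.042])[[0,2]]/.002,o/.003]
r=least_squares(f,[np.radians(45),0,0],x_scale=[.1,.01,.01]);print(np.degrees(r.x[0]),r.x[1:],r.fun.round(2))
t,a,o=r.x;u=np.array([np.sin(t),0,-np.cos(t)]);n=np.array([np.cos(t),0,np.sin(t)]);print('plug mid tool',(np.array([0,0,-.018])+n*o+u*(a-.0585)).round(4),'world u',(R@u).round(3))
```

```text
B (array([ 0.69780788, -0.09724682,  0.19743919]), np.float64(5.6418393298888465e-06)) A (array([ 0.56997787, -0.23742058,  0.194448  ]), np.float64(0.000927184442030592))
112 165 [ 112  176   75   36 1890] [ 560.8 -244.1] [82.5 71.9] 46.9
112 190 [ 120  177   65   35 1269] [ 571.5 -233.9] [49.1 70.3] 47.1
308 165 [ 317  176   66   32 1399] [696.4 -92.2] [52.  62.3] 46.9
308 190 [ 318  177   64   30 1184] [696.6 -91.5] [49.4 58.3] 47.0
43.811733723411365 [0.00197632 0.00179531] [-0.93  0.64  0.05  1.49 -0.89  0.58  0.6 ]
plug mid tool [-0.0378  0.      0.024 ] world u [-0.732  0.681  0.022]
```

```bash
python3 -m jog '[[0,-0.014,0,0,0,0,0],[0,0,0,0.0287,-0.0008,0.0287,0],[0,0,0,0.0287,-0.0008,0.0287,0],[0,0,0,0.0287,-0.0009,0.0287,0],[0,0,0,0.0289,-0.0009,0.0289,0],[0,0,0,0,0,0,0]]'
python3 -m jog '[[0,0,0,-0.014,0,0.014,0],[0,0,0,-0.014,0,0.014,0],[0,0,0,-0.014,0,0.014,0],[0,0,0,-0.014,0,0.014,0],[0,0,0,0,0,0,0],[0,0,0,0,0,0,0]]'
python3 look.py g4 scene side wrist
python3 - <<'E'
import cv2,pickle,numpy as np
d,s=pickle.load(open('g4.pkl','rb'))
o=[cv2.resize(d[n]['pixels'][y:y+75,x:x+100,::-1],(800,600),interpolation=cv2.INTER_CUBIC)[:,:] for n,x,y in(('scene',90,150),('side',190,100))]
cv2.imwrite('pics/g4c.png',cv2.resize(np.vstack(o),(400,600)))
cv2.imwrite('pics/g4c.png',np.hstack([cv2.resize(i,(400,300),interpolation=cv2.INTER_AREA) for i in o]))
E
```

```text
time_s: 8.98
position: [0.5328, -0.0692, 0.1369]
tool_rot: [[-0.515, 0.681, 0.521], [0.475, 0.733, -0.487], [-0.714, -0.003, -0.701]]
ft_force: [0.1, 0.4, -1.2]
grip_width: 0.0207
gripper_force: 88.1
time_s: 9.72
position: [0.5913, -0.1227, 0.1414]
tool_rot: [[-0.51, 0.681, 0.526], [0.474, 0.733, -0.488], [-0.717, 0.0, -0.697]]
ft_force: [0.8, 0.6, -1.6]
grip_width: 0.0206
gripper_force: 88.4
9.875 [ 0.5912 -0.1225  0.1407] [[-0.511, 0.68, 0.525], [0.474, 0.733, -0.488], [-0.717, -0.0, -0.697]] 0.02110325858939033 88.37034999858588 [ 0.7 -0.9 -0.5] [-14.5  25.  102.9 -64.4  22.2  -6.8]
```

View pics/g4c.png

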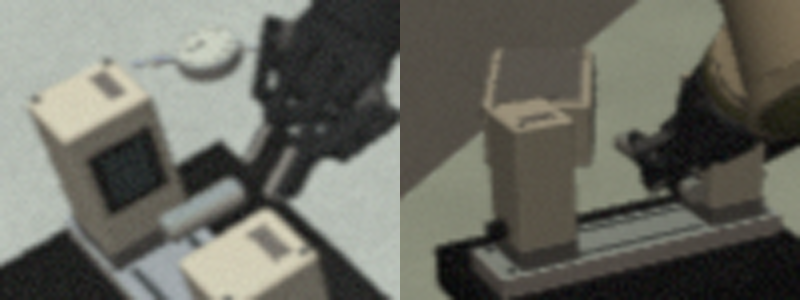

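```bash
python3 - <<'E'
import pickle,numpy as np,cv2
from h import *
d,s=pickle.load(open('g4.pkl','rb'));S=d['scene'];R=np.array(s['tool_rot']);p=np.array(s['position'])
P=S['pixels'].astype(int);g=P.max(2)
t=np.radians(43.8);u=np.array([np.sin(t),0,-np.cos(t)]);m=p+R@np.array([-.0378,0,.024]);U=R@u
print('FK mid',m.round(4),'u',U.round(3)); print('FK px end,start',proj(S,[m-U*.0265,m+U*.0265]).round(1).tolist())
k=np.zeros(g.shape,np.uint8);k[192:211,128:153]=(g>105)[192:211,128:153]
n,l,st,ce=cv2.connectedComponentsWithStats(k)
for i in range(1,n):
    if st[i,4]>40:
        q=np.argwhere(l==i)[:,::-1];r=cv2.minAreaRect(q.astype(np.float32));print(st[i],ce[i].round(1),r)
        print('box px',cv2.boxPoints(r).round(1).tolist())
print('scene onz end/start',onz(S,[(133,205.5),(150,196.3)],m[2]).round(4))
E
python3 - <<'E'
import cv2,pickle
d,s=pickle.load(open('g4.pkl','rb'));cv2.imwrite('pics/g4w.png',d['wrist']['pixels'][:,:,::-1])
E
```

```text
FK mid [ 0.6232 -0.1521  0.1511] u [-0.733  0.68   0.007]
FK px end,start [[131.6, 207.5], [149.4, 196.8]]
[129 195  22  14 137] [139.3 201.4] ((139.70001220703125, 201.4000244140625), (6.708203315734863, 22.360679626464844), 63.43495178222656)
box px [[128.1999969482422, 203.39999389648438], [148.1999969482422, 193.39999389648438], [151.1999969482422, 199.39999389648438], [131.1999969482422, 209.39999389648438]]
[138 204  15   7  58] [146.5 208.1] ((145.0, 207.0), (6.0, 14.0), 90.0)
box px [[138.0, 204.0], [152.0, 204.0], [152.0, 210.0], [138.0, 210.0]]
scene onz end/start [[ 0.6358 -0.1685  0.1511]
 [ 0.6016 -0.1331  0.1511]]
```

View pics/g4w.png

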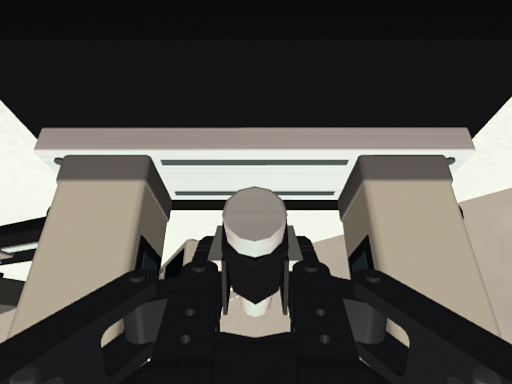

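Run:
```python
import pickle,numpy as np
from h import *
d,s=pickle.load(open('g4.pkl','rb'));W=d['wrist'];P=W['pixels'].astype(int).max(2)
print(P[118:170:2,255].tolist())
f=np.array([.732,-.681,0]);y=np.array([.681,.732,0])
for r,z in((152.5,.07),(127.5,.05)):
    a=onz(W,[(40,r),(255,r),(470,r)],z);print(z,'fwd',(a@f).round(4),'beam fwd->',(a@f+.035).round(4),'lat',(a@y).round(4))
for q in((.638,-.163,0),(.6355,-.164,0),(.6232,-.1521,0)):print(q,np.array(q)@f,np.array(q)@y)
```

```text
[21, 21, 20, 19, 13, 147, 158, 156, 155, 156, 155, 156, 157, 159, 161, 169, 229, 236, 238, 238, 241, 88, 90, 83, 243, 234]
0.07 fwd [0.5433 0.5435 0.5436] beam fwd-> [0.5783 0.5785 0.5786] lat [0.1752 0.3134 0.4519]
0.05 fwd [0.5428 0.5429 0.5431] beam fwd-> [0.5778 0.5779 0.5781] lat [0.1692 0.3134 0.4579]
(0.638, -0.163, 0) 0.578019 0.31516200000000005
(0.6355, -0.164, 0) 0.57687 0.3127275
(0.6232, -0.1521, 0) 0.5597625 0.313062
```

The rail edge gives the beam at fwd 0.578, lat 0.3134; the plug middle is at fwd 0.560, lat 0.3131, z 0.151. It needs 18 mm forward and 1 mm down.

```bash
python3 -m jog '[[0,0,0,-0.004,0,0.0045,0],[0,0,0,-0.004,0,0.0045,0],[0,0,0,-0.0039,0,0.0046,0],[0,0,0,0,0,0,0],[0,0,0,0,0,0,0],[0,0,0,0,0,0,0]]'
python3 look.py g5 wrist scene
python3 - <<'E'
import pickle,numpy as np,cv2
from h import *
d,s=pickle.load(open('g5.pkl','rb'));R=np.array(s['tool_rot']);p=np.array(s['position'])
t=np.radians(43.8);m=p+R@np.array([-.0378,0,.024]);U=R@np.array([np.sin(t),0,-np.cos(t)])
print(m.round(4),m@[.732,-.681,0],m@[.681,.732,0],U.round(3))
W=d['wrist'];g=W['pixels'].astype(int).max(2);print(g[180:262:3,255].tolist())
o=[W['pixels'],d['scene']['pixels'][150:250,80:213]]
cv2.imwrite('pics/g5c.png',np.hstack([cv2.resize(i,(400,300),interpolation=cv2.INTER_CUBIC) for i in o])[:,:,::-1])
E
```

```text
time_s: 10.62
position: [0.6046, -0.1352, 0.1393]
tool_rot: [[-0.511, 0.681, 0.525], [0.475, 0.733, -0.488], [-0.717, -0.0, -0.698]]
ft_force: [-0.0, -0.8, -1.4]
grip_width: 0.0206
gripper_force: 88.4
10.725 [ 0.6046 -0.1352  0.1394] [[-0.511, 0.681, 0.525], [0.475, 0.733, -0.488], [-0.717, -0.0, -0.697]] 0.020539374058925884 88.37028479436412 [ 0.1 -0.2 -1. ] [-15.7  26.1 100.9 -62.1  21.8  -9.9]
[ 0.6366 -0.1648  0.1497] 0.5782020189520264 0.31285795803197247 [-0.733  0.681  0.007]
[226, 93, 112, 148, 149, 148, 148, 145, 144, 146, 145, 142, 148, 146, 144, 141, 141, 141, 141, 142, 139, 231, 230, 228, 228, 234, 9, 23]
```

View pics/g5c.png

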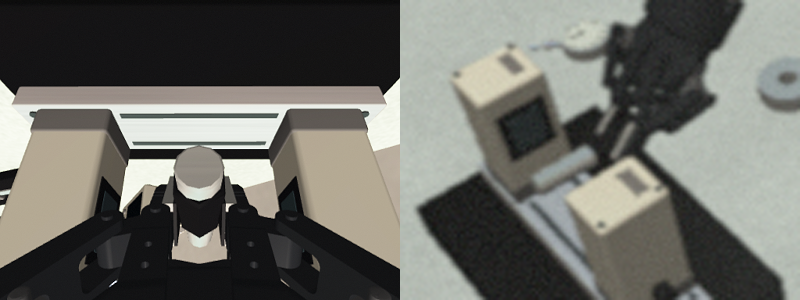

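The final view shows the long plug midway between the heads, square to the rail and clear of both heads, with no slip in the grip. Handing in.

```bash
python3 -c "
from rig import job
print(job.close_job())"
```

```text
the job is handed in; nothing more can be done
None
```

I handed the job in at about 10.7 s with the double-ended gauge held still in the beam. By my measurements it is level to about 1°, square to the beam, and its long-plug middle is within about 2 mm of the beam's middle. I saw no contact with the micrometer, but I took no final picture of the stand to check the other two gauges.

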